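White reference, then hover a handheld NIR probe over the sample cell

TASK

Take the handheld infrared probe out of its dock and first take its white reference: point it squarely at the middle of the tilted white tile, about 25 mm off, and hold it steady there for two seconds without touching. Then carry it to the sealed sample cell on the other side of the bench divider from the dock, always crossing above the divider's top edge and never round its ends below that height, and stop with the probe upright, its nose hovering about 10 mm above the cell's glass, centred and with its long side along the glass's long side, not touching. Finish there still holding the probe still in the gripper; do not let it bump the tile, the cell or the divider, and leave the jar, the mouse and the bowl where they are.

Things in the scene. Friction and masses are not known exactly. Their poses are not given: they have to be found in the camera images.
- probe_grip (a point): Loose handheld infrared probe, 0.2-0.32 kg, upright in its dock: grey handle with dark rubber sides, 36 (x) x 30 (y) mm in section, on a grey head 70 x 44 mm, 38 mm tall; 128 mm tall in all. This point: on its axis, 88 mm above the nose, 40 mm below the top; grip it from 38 to 128 mm above the nose. z up the handle away from the nose, x along the head's long side.
- probe_nose (a point): Centre of the probe's flat underside, its optical window (dark metal bezel 64 x 40 mm, long side along x). The probe looks along -z. Same axes as probe_grip.
- dock_floor (a point): Probe's charging dock: fixed black base 130 x 90 x 10 mm with a shallow rectangular well of 76 x 50 mm (3 mm clearance round the head), rim 20 mm above its floor. This point is the centre of the well's floor, 10 mm above the table; x along the long side, z up. The probe lifts straight up out of it.
- tile_face (a point): White ceramic reference tile, 66 x 66 mm, on a fixed metal stand (base 110 x 100 mm) in a black frame 84 x 84 mm, tilted 0.42 rad so that it faces up and towards the robot's side. This point is the centre of the white face, about 50 mm above the table. z: out of the face, square to it; y: level, along the face; x: up the slope.
- cell_window (a point): Sealed sample cell on a fixed white base 130 x 100 x 26 mm: a dark metal block 96 x 62 mm with a green glass window 74 x 42 mm flush with its flat top, 42 mm above the table. Two small screw heads beside it are lower. This point is the centre of the glass top; x along the glass's long side, y along its short side, z up.
- divider_top (a point): Fixed upright bench divider, grey panel 460 mm long, 12 mm thick at its top rail, 110 mm high, running roughly away from the robot between the dock's side and the cell's side (the tile may stand on either side). This point is the middle of its top edge; x along its length, y across it, z up.
- jar_center (a point): Bystander: lidded sample jar, 68 mm across, 95 mm tall, loose; its centre. Leave alone.
- mouse_center (a point): Bystander: black computer mouse, 110 x 60 x 32 mm, loose; its centre. Leave alone.
- bowl_center (a point): Bystander: white bowl, 130 mm across, 55 mm tall, loose; its centre. Leave alone.
Not all that is in view belongs to the job. What is shaped like the part that bears probe_grip but pink or yellow is not meant.

How it is judged (in metres and radians):
On the way:
1. white reference: the probe held steady, square to the tile's middle, about 25 mm off it (x of probe_nose in the frame of tile_face between -0.013 and 0.013 m and y of probe_nose in the frame of tile_face between -0.013 and 0.013 m and z of probe_nose in the frame of tile_face between 0.012 and 0.04 m and angle between the z axis of probe_nose and the z axis of tile_face, either way round below 0.14 rad and linear speed of probe below 0.02 m/s and contact force between the fingers and probe above 0.5 N), for 1.5 s.
At the end, for the whole second after the job is handed in: The gripper holds the probe still (under 20 mm/s), upright within 0.09 rad, its nose 4 to 18 mm above the cell's glass, centred within 7 mm, long sides aligned within 0.12 rad (either way round), and the probe touches nothing but the fingers (z of probe_nose in the frame of cell_window between 0.004 and 0.018 m and horizontal distance between probe_nose and cell_window below 0.007 m and angle between the x axis of probe_nose and the x axis of cell_window, either way round below 0.12 rad and angle between probe_nose's own z axis and vertical below 0.09 rad and linear speed of probe below 0.02 m/s and contact force between the fingers and probe above 0.5 N and contact force between probe and dock below 0.1 N and contact force between probe and cell below 0.1 N and contact force between probe and tile below 0.1 N and contact force between probe and tile_stand below 0.1 N and contact force between probe and divider below 0.1 N and contact force between probe and jar below 0.1 N and contact force between probe and mouse below 0.1 N and contact force between probe and bowl below 0.1 N); the arm keeps its last pose, push and grip.
It fails at once if the probe bumps the tile or its stand, the cell or the divider (contact force between probe and tile above 0.5 N or contact force between probe and tile_stand above 0.5 N or contact force between probe and cell above 0.5 N or contact force between probe and divider above 0.5 N).
It fails at once if the probe passes the divider's line lower than its top edge (y of probe_nose in the frame of divider_top between -0.015 and 0.015 m and z of probe_nose in the frame of divider_top below 0 m).
It fails at once if the jar, the mouse or the bowl is moved (distance of any of jar_center, mouse_center, bowl_center from where it was at the start of the episode above 0.015 m).
It also fails if it takes over 58 s, if anything falls off the work surface, if the arm or the gripper's body presses on something with over 40 N, if the wrist force passes 120 N, or if a joint passes its speed limit or range.

ROBOT

A 6-joint arm with a two-finger parallel gripper is mounted at the origin on the work surface. World frame = base frame: x ahead of the robot, y to its left, z up, the work surface at z = 0. Lengths are in m, angles in degrees, forces in N, time in s.
With the tool pointing down it reaches from about 0.3 to 0.75 m from the base axis. Payload 8.5 kg.
Tool frame: the origin (TCP) lies at the very end of the fingers, on their centre line; the grasp point (between the pads) lies 19 mm behind it; z points along the fingers, y is the line along which they close (so a half turn about z gives the same grasp; the last joint's range is limited). The gripper opens to 85 mm and grips with 20 to 120 N. Pads are 22 mm wide; open, the fingers measure 114 mm over their backs; the gripper's body (76 mm by 85 mm) begins 54 mm behind the grasp point. The pads swing forward as they close: fully open they stand 13 mm farther back than shut.
Start: joints at [60.659, 21.807, 74.336, -0, 83.858, -12.336], TCP at [0.161, 0.526, 0.231] pointing down, gripper open.
Joint ranges: [-178.18, 178.18], [-50.72, 133.34], [12.68, 142.11], [-81.47, 261.47], [9.98, 163.14], [-165.26, 165.26]. Speed limits (degrees/s): [136.94, 136.94, 180, 180, 180, 180].

INTERFACE

Orientations are given as a 3x3 rotation matrix whose columns are the frame's x, y, z axes.
In Python, from rig import env, optics, spotter gives the robot as it stands.
- The arm moves only by the shell command python3 -m crank 'ROWS' [FORCE]. ROWS is JSON, one flat list of numbers, 5 for each row, row after row: the finger opening in cm, from 0 to 8.54, then the shift along the tool's x, y, z in cm, then the turn about the tool's z in rad. A call has exactly 8 rows; each row shifts and turns the commanded pose from where the row before left it, along the tool's axes as they then stand; what a row does not reach is not made up. A row lasts 1/12 s, in which the tool goes at most 41.7 mm and 7.16 degrees, less where a joint would pass 70% of its speed; a pose out of reach is approached as far as the arm can. A call is refused whole if a number of a shift passes 4.17 or a number of a turn 0.125, either way. A call with a gripper value outside its range is refused whole. The fingers move at their own pace and stop on an object; FORCE is the grip in N (left out, the last holds). Time passes only in rows, so rows that do not move let the fingers close, or fill a call up. It gives the time, the measured TCP pose, the force, the opening and the grip force at its end, in the units of the state.
- env.observe(): the state, without advancing time (a new reading comes with each control period).
- optics.get_image(name): name is "scene" or "top" or "wrist"; returns a dict with "color" (384x512x3 uint8, red, green, blue), "intrinsics" (3x3 intrinsics, pixels), "pose" (4x4, takes a point from camera to world coordinates). Camera axes: x right, y up, looking along -z (the intrinsics and any distortion apply to the point x, -y, -z); pixel columns grow to the right and rows downward; lengths in m; the calibration is good to about 2 mm. The wrist camera is an equidistant fisheye: a pixel r from the principal point sees the ray r / f radians off the axis. A picture is of the moment at which its call begins. There is no depth.
- env.close_job(): hands the job in; it is judged then, once.
Trained networks look in a picture, given as the dict that the camera call returned (one of the last four; its "shot" number tells which), for a name from the list of things; names that differ only in an ending like _2 or _b are one class to them, and where a whole thing is asked for, a point or a joint stands for the part that bears it (a point fixed in the world has none). Each returns a list of dicts, best first, with "score" (0 to 1); they miss things now and then, are a little off and sometimes report something else, mostly with a low value. They report only what shows in the picture. A call takes as long as a camera call. They do not tell look-alikes from the thing itself.
- spotter.look_for(picture, query): "at" ([column, row] as shares, 0 to 1, of the picture: columns of its width, rows of its height, amid what is visible of it).
The state is a dict: "time_s": time; "q": joint angles; "qvel": joint speeds; "joint_efforts": joint torques, N m; "position": TCP position; "tool_rot": TCP orientation; "ft_force": force on the tool from outside, world axes, zero at the start; "wrist_torque": the same for the moment, N m; "grip_width": finger opening in m; "gripper_force": force on a finger pad.
Only numpy, scipy, OpenCV 4.12 (cv2) and the standard library are available. Lean on these libraries where they do the work, as an engineer would, in place of code of your own. Each camera call takes 0.05 s, during which the arm holds its last target. There are 200 camera calls.

## Working session

There is one attempt and no reset: what is moved stays moved. The work goes in short steps, Python scripts to look and compute and a shell command to move; the robot and the scene stay as the last step left them, time stands still between calls to the robot, and variables do not carry over. Pictures are saved under pics/ and viewed, at most 10 in all, crops included, and the job is handed in when it is done.

```bash
mkdir -p pics; ls; cat > h.py <<'E'
import numpy as np, cv2
from rig import env, optics, spotter
def ray(im,uv):
    K=np.array(im["intrinsics"]);T=np.array(im["pose"])
    a=(uv[0]-K[0,2])/K[0,0]; b=(uv[1]-K[1,2])/K[1,1]
    if im.get("fish"):
        r=np.hypot(a,b); s=np.sin(r)/r if r>1e-9 else 1.
        d=np.array([a*s,-b*s,-np.cos(r)])
    else: d=np.array([a,-b,-1.])
    d=T[:3,:3]@d
    return T[:3,3],d/np.linalg.norm(d)
def atz(im,uv,z):
    o,d=ray(im,uv); return o+d*(z-o[2])/d[2]
def tri(rs):
    A=np.zeros((3,3));b=np.zeros(3)
    for o,d in rs:
        P=np.eye(3)-np.outer(d,d);A+=P;b+=P@o
    x=np.linalg.solve(A,b)
    return x,max(np.linalg.norm((np.eye(3)-np.outer(d,d))@(x-o)) for o,d in rs)
def shot(n,save=None):
    im=optics.get_image(n); im["fish"]=(n=="wrist")
    if save: cv2.imwrite(f"pics/{save}.png",np.ascontiguousarray(np.array(im["color"])[:,:,::-1]))
    return im
def proj(im,p):
    K=np.array(im["intrinsics"]);T=np.array(im["pose"])
    c=T[:3,:3].T@(np.array(p)-T[:3,3]); v=np.array([c[0],-c[1],-c[2]])
    if im.get("fish"):
        t=np.arctan2(np.hypot(v[0],v[1]),v[2]); n=np.hypot(v[0],v[1])+1e-12; a,b=v[0]/n*t,v[1]/n*t
    else: a,b=v[0]/v[2],v[1]/v[2]
    return np.array([K[0,0]*a+K[0,2],K[1,1]*b+K[1,2]])
E
python3 - <<'E'
from h import *
np.set_printoptions(precision=3,suppress=True)
ims={n:shot(n,n+"0") for n in("scene","top")}
cv2.imwrite("pics/both.png",np.vstack([cv2.imread("pics/scene0.png"),cv2.imread("pics/top0.png")])[:, :])
for n,im in ims.items():
    print(n,np.array(im["pose"])[:3,3], {k for k in im}, np.array(im["intrinsics"])[0])
    for q in ["probe_grip","probe_nose","dock_floor","tile_face","cell_window","divider_top","jar_center","mouse_center","bowl_center"]:
        print(q,[(round(r["score"],2),np.round(np.array(r["at"])*[512,384],1).tolist()) for r in spotter.look_for(im,q)[:3]])
s=env.observe();print(s["time_s"],s["tool_rot"])
E
```

```text
pics
scene [ 1.225 -0.222  1.305] {'shot', 'pose', 'fish', 'intrinsics', 'color'} [389.257   0.    256.784]
probe_grip [(0.86, [355.3, 191.7]), (0.81, [296.5, 145.2]), (0.76, [279.8, 167.7])]
probe_nose [(0.91, [356.6, 190.8]), (0.86, [279.3, 170.5]), (0.84, [301.6, 140.0])]
dock_floor [(0.97, [312.8, 180.7]), (0.48, [315.2, 219.3])]
tile_face [(0.61, [217.0, 240.1])]
cell_window [(0.72, [216.3, 205.0]), (0.24, [376.9, 165.7])]
divider_top [(0.68, [260.6, 215.2])]
jar_center [(0.92, [316.9, 219.5])]
mouse_center [(0.63, [134.5, 244.4])]
bowl_center [(0.6, [378.8, 163.6])]
top [0.366 0.004 1.194] {'shot', 'pose', 'fish', 'intrinsics', 'color'} [351.702   0.    257.506]
probe_grip [(0.88, [183.1, 203.6]), (0.81, [191.6, 250.9]), (0.7, [225.8, 217.8])]
probe_nose [(0.93, [151.5, 161.1]), (0.76, [192.3, 249.1]), (0.72, [221.5, 215.9])]
dock_floor [(0.93, [186.9, 204.7])]
tile_face [(0.65, [187.8, 205.3]), (0.59, [318.5, 146.9])]
cell_window [(0.74, [311.9, 197.7])]
divider_top [(0.89, [261.6, 168.6]), (0.45, [317.9, 146.5])]
jar_center [(0.84, [202.4, 145.5])]
mouse_center [(0.97, [403.3, 172.8])]
bowl_center [(0.78, [104.5, 193.6])]
1.0 [[-0.956  0.292  0.   ]
 [ 0.292  0.956  0.   ]
 [-0.     0.    -1.   ]]
```

View pics/scene0.png

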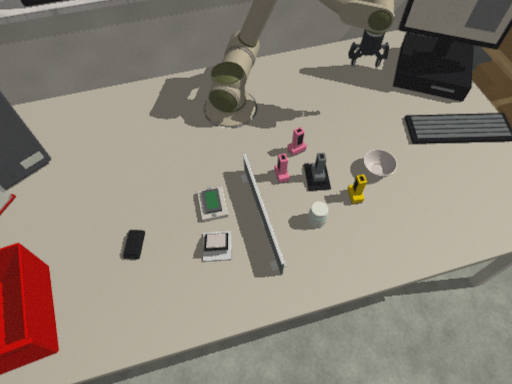

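View pics/top0.png

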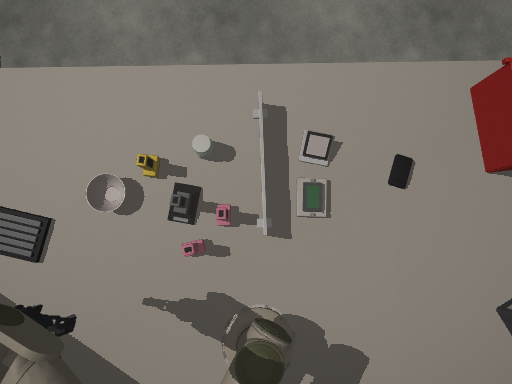

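The scene view shows the probe in its black dock at (318,170), the tile at (217,243), the cell at (212,201) and the divider between them. In the top view they are at (182,201), (318,146), (312,197) and along (262,95)-(266,235). The pink and yellow look-alikes stand near the dock. Next I'll zoom in.

```bash
python3 - <<'E'
import cv2,numpy as np
t=cv2.imread("pics/top0.png");s=cv2.imread("pics/scene0.png")
def c(im,x,y,w,h,k):
    o=cv2.resize(im[y:y+h,x:x+w],None,fx=k,fy=k,interpolation=cv2.INTER_CUBIC)
    for i in range((-x)%10,w,10):
        cv2.line(o,(i*k,0),(i*k,6 if (x+i)%50 else 16),(0,0,255),1)
        if (x+i)%20==0: cv2.putText(o,str(x+i),(i*k,26),0,.35,(0,0,255),1)
    for i in range((-y)%10,h,10):
        cv2.line(o,(0,i*k),(6,i*k),(0,0,255),1)
        if (y+i)%20==0: cv2.putText(o,str(y+i),(8,i*k),0,.35,(0,0,255),1)
    return o
cv2.imwrite("pics/tz.png",c(t,140,90,200,150,4)); cv2.imwrite("pics/sz.png",c(s,190,140,190,140,4))
E
```

```text
(no output)
```

View pics/tz.png

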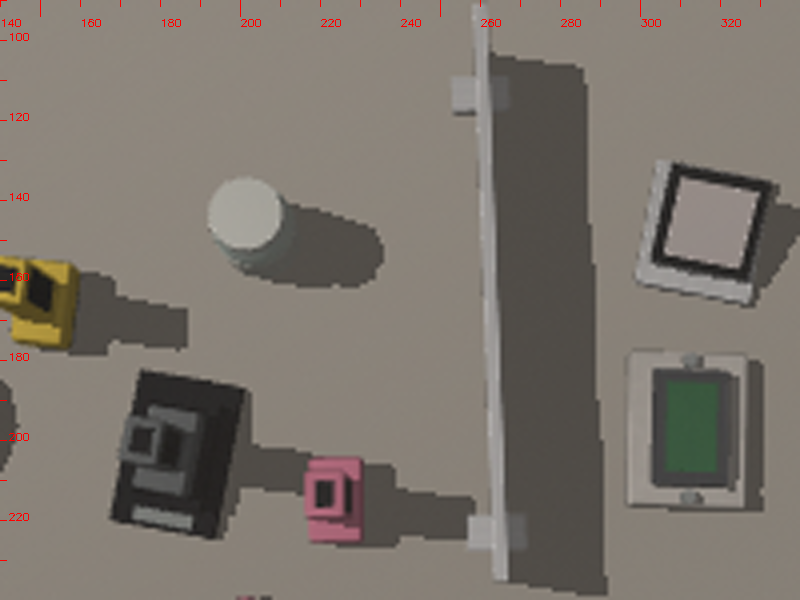

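View pics/sz.png

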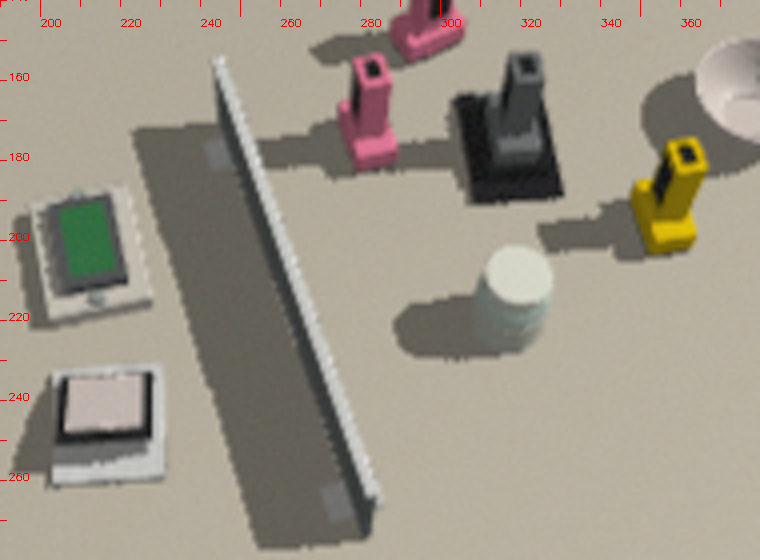

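The crops show these positions:
- **Probe:** top face at top (176,200), scene (321,156).
- **Dock:** corners at top (175,182), (202,187), (193,224), (167,220).
- **Tile:** centre about top (318,146), with the high edge on the far side.
- **Cell:** glass about top (313,197).

The rows cannot tilt the tool directly, so I also have to find a way to tilt it. Triangulating first.

```bash
cat > m0.py <<'E'
from h import *
np.set_printoptions(precision=3,suppress=True)
T=shot("top");S=shot("scene")
t=lambda x,y:(139.6+x/4,89.6+y/4); s=lambda x,y:(189.6+x/4,139.6+y/4)
for n,a,b in [("probetop",t(143,438),s(526,64)),("tile",t(713,224),s(106,402)),("glass",t(692,426),s(92,240)),
 ("divfar",t(480,5),s(375,497)),("divnear",t(500,578),s(219,63)),("jartop",t(246,213),s(519,275)),
 ("tileFL",t(688,178),s(152,373)),("tileFR",t(762,194),s(75,374)),("tileNR",t(742,270),s(64,431)),("tileNL",t(667,255),s(148,431))]:
    print(n,*tri([ray(T,a),ray(S,b)]))
print("headc",atz(T,t(172,447),.048))
d=[atz(T,t(*p),.01)[:2] for p in [(140,370),(248,388),(213,538),(110,520)]];print("dock",d,np.mean(d,0))
g=[atz(T,t(*p),.042)[:2] for p in [(668,380),(722,380),(718,472),(664,472)]];print("glass",g,np.mean(g,0))
g=[atz(T,t(*p),.042)[:2] for p in [(652,369),(726,369),(734,487),(652,487)]];print("block",np.mean(g,0))
for n,p in [("bowl",(104.5,193.6)),("mouse",(402,172)),("pinkA",(221,214)),("pinkB",(192,248)),("yellow",(148,163))]: print(n,atz(T,p,.05))
E
python3 m0.py
```

```text
probetop [0.463 0.241 0.144] 0.001119614573323868
tile [ 0.641 -0.208  0.049] 0.0024940613675303643
glass [ 0.474 -0.185  0.043] 0.0034042090221863474
divfar [ 0.81  -0.018  0.106] 0.0016156942586386034
divnear [ 0.353 -0.025  0.104] 0.001131607056622683
jartop [0.646 0.171 0.094] 0.0011042268144548764
tileFL [ 0.661 -0.171  0.126] 0.007171333967561663
tileFR [ 0.646 -0.23   0.129] 0.004507289709154732
tileNR [ 0.62  -0.25  -0.037] 0.001275019441226012
tileNL [ 0.637 -0.18  -0.043] 0.006226392642544927
headc [0.463 0.238 0.048]
dock [array([0.533, 0.273]), array([0.516, 0.181]), array([0.39 , 0.211]), array([0.406, 0.297])] [0.461 0.241]
glass [array([ 0.512, -0.17 ]), array([ 0.511, -0.214]), array([ 0.435, -0.208]), array([ 0.436, -0.164])] [ 0.473 -0.189]
block [ 0.472 -0.187]
bowl [0.493 0.491 0.05 ]
mouse [ 0.547 -0.485  0.05 ]
pinkA [0.42  0.113 0.05 ]
pinkB [0.312 0.207 0.05 ]
yellow [0.592 0.351 0.05 ]
```

```bash
python3 -m crank '[8.5,-3.7,-1.85,0,0, 8.5,-3.7,-1.85,0,0, 8.5,-3.7,-1.85,0,0, 8.5,-3.7,-1.85,0,0, 8.5,-3.7,-1.85,0,0, 8.5,-3.7,-1.85,0,0, 8.5,-3.7,-1.85,0,0, 8.5,-3.7,-1.85,0,0]'
python3 -m crank '[8.5,-3.7,-1.85,0,0, 8.5,-3.7,-1.9,0,0, 8.5,0,0,0,-0.087, 8.5,0,0,-4.1,0, 8.5,0,0,-4.1,0, 8.5,0,0,-4.1,0, 8.5,0,0,-4.1,0, 8.5,0,0,-4.1,0]'
```

```text
time_s: 1.77
position: [0.4018, 0.2962, 0.2316]
tool_rot: [[-0.956, 0.292, 0.0], [0.292, 0.956, 0.0], [-0.0, 0.0, -1.0]]
ft_force: [0.4, 0.1, 0.7]
grip_width: 0.085
gripper_force: 0.0
time_s: 2.43
position: [0.4598, 0.2401, 0.4386]
tool_rot: [[-0.978, 0.208, 0.001], [0.208, 0.978, 0.0], [-0.001, 0.0, -1.0]]
ft_force: [0.5, -0.3, 0.1]
grip_width: 0.0849
gripper_force: 0.0
```

```bash
python3 -m crank '[8.5,-2.9,0,-2.9,0, 8.5,-2.9,0,-2.9,0, 8.5,-2.9,0,-2.9,0, 8.5,-2.9,0,-2.9,0, 8.5,-2.9,0,-2.9,0, 8.5,-2.9,0,-2.9,0, 8.5,-2.9,0,-2.9,0, 8.5,-2.9,0,-2.9,0]'; python3 -c "
from h import *
print(env.observe()['q'])"
```

```text
time_s: 3.1
position: [0.575, 0.1598, 0.5409]
tool_rot: [[-0.976, 0.207, 0.071], [0.209, 0.978, 0.023], [-0.065, 0.038, -0.997]]
ft_force: [0.6, 0.4, 0.2]
grip_width: 0.0855
gripper_force: 0.0
[  3.70443711  28.54023264  12.73190509   1.4951326  134.55131853
 -73.18111512]
```

```bash
python3 -m crank '[8.5,-4,0,0,0, 8.5,-4,0,0,0, 8.5,-4,0,0,0, 8.5,-4,0,0,0, 8.5,-4,0,0,0, 8.5,-4,0,0,0, 8.5,-4,0,0,0, 8.5,-4,0,0,0]'; python3 -c "
from h import *
print(env.observe()['q'])"
```

```text
time_s: 3.77
position: [0.7337, 0.069, 0.4293]
tool_rot: [[-0.962, 0.202, 0.184], [0.213, 0.976, 0.042], [-0.172, 0.079, -0.982]]
ft_force: [-0.9, 0.1, -0.5]
grip_width: 0.0852
gripper_force: 0.0
[ -4.96862378  39.14126773  12.74950575   3.71921081 117.66453794
 -80.85656631]
```

```bash
python3 -m crank '[8.5,-4,0,0,0, 8.5,-4,0,0,0, 8.5,-4,0,0,0, 8.5,-4,0,0,0, 8.5,4,0,0,0, 8.5,4,0,0,0, 8.5,4,0,0,0, 8.5,4,0,0,0]'; python3 -c "
from h import *
print(env.observe()['q'])"
```

```text
time_s: 4.43
position: [0.6543, 0.0616, 0.355]
tool_rot: [[-0.946, 0.198, 0.257], [0.216, 0.975, 0.046], [-0.242, 0.099, -0.965]]
ft_force: [1.9, 1.3, 1.0]
grip_width: 0.0851
gripper_force: 0.0
[ -6.66118814  23.39158303  53.30145863   4.35104216  88.78979005
 -84.0353713 ]
```

```bash
python3 -m crank '[8.5,3.8,-0.8,-1,0, 8.5,3.8,-0.8,-1,0, 8.5,3.8,-0.8,-1,0, 8.5,3.8,-0.8,-1,0, 8.5,3.8,-0.8,-1,0, 8.5,3.8,-0.8,-1,0, 8.5,3.8,-0.8,-1,0, 8.5,3.8,-0.8,-1,0]'; python3 -c "
from h import *
print(env.observe()['q'])"
```

```text
time_s: 5.1
position: [0.3333, 0.0614, 0.3533]
tool_rot: [[-0.946, 0.197, 0.258], [0.216, 0.975, 0.046], [-0.242, 0.099, -0.965]]
ft_force: [0.1, -1.0, 0.8]
grip_width: 0.0848
gripper_force: 0.0
[-15.14146026 -12.59622211  94.48595061   6.4607749   84.36349128
 -92.88794597]
```

```bash
python3 -m crank '[8.5,3.9,-0.87,0.1,0, 8.5,3.9,-0.87,0.1,0, 8.5,3.9,-0.87,0.1,0, 8.5,3.9,-0.87,0.1,0, 8.5,0,0,0,0, 8.5,0,0,0,0, 8.5,0,0,0,0, 8.5,0,0,0,0]'; python3 -c "
from h import *
print(env.observe()['q'])"
```

```text
time_s: 5.77
position: [0.2006, 0.058, 0.3158]
tool_rot: [[-0.947, 0.197, 0.255], [0.215, 0.975, 0.047], [-0.239, 0.099, -0.966]]
ft_force: [0.2, -0.3, -0.5]
grip_width: 0.0848
gripper_force: 0.0
[ -36.6703034   -31.93354165  108.91832143   10.95188134   92.63306793
 -113.08313052]
```

```bash
python3 -m crank '[8.5,-0.55,-3.17,1.89,0, 8.5,-0.55,-3.17,1.89,0, 8.5,-0.55,-3.17,1.89,0, 8.5,-0.55,-3.17,1.89,0, 8.5,-0.55,-3.17,1.89,0, 8.5,-0.55,-3.17,1.89,0, 8.5,-0.55,-3.17,1.89,0, 8.5,-0.55,-3.17,1.89,0]'; python3 -c "
from h import *
print(env.observe()['q'])"
```

```text
time_s: 6.43
position: [0.2279, -0.1632, 0.1729]
tool_rot: [[-0.948, 0.196, 0.25], [0.214, 0.976, 0.047], [-0.235, 0.098, -0.967]]
ft_force: [1.1, -1.1, 0.7]
grip_width: 0.0847
gripper_force: 0.0
[ -76.36642837   -7.03598617  121.96806919   16.27001584   65.17583615
 -161.20894038]
```

```bash
cat > fk.py <<'E'
import numpy as np
from scipy.optimize import least_squares
from scipy.spatial.transform import Rotation as Ro
D=[([60.659,21.807,74.336,0,83.858,-12.336],[.161,.526,.231]),
([3.704,28.540,12.732,1.495,134.551,-73.181],[.575,.1598,.5409]),
([-4.969,39.141,12.7495,3.719,117.665,-80.857],[.7337,.069,.4293]),
([-6.661,23.392,53.301,4.351,88.790,-84.035],[.6543,.0616,.355]),
([-15.141,-12.596,94.486,6.461,84.363,-92.888],[.3333,.0614,.3533]),
([-36.670,-31.934,108.918,10.952,92.633,-113.083],[.2006,.058,.3158]),
([-76.366,-7.036,121.968,16.270,65.176,-161.209],[.2279,-.1632,.1729])]
ax=["z","y","y","z","y","z"]
def fk(q,p):
    d1,b,o,a1,a2,ex,L,lo=p
    R=Ro.from_euler("z",q[0],degrees=True); t=R.apply([b,o,d1])
    R=R*Ro.from_euler("y",q[1],degrees=True); t=t+R.apply([0,0,a1])
    R=R*Ro.from_euler("y",q[2],degrees=True); t=t+R.apply([ex,0,a2])
    R=R*Ro.from_euler("z",q[3],degrees=True)*Ro.from_euler("y",q[4],degrees=True)
    t=t+R.apply([0,lo,L]); R=R*Ro.from_euler("z",q[5],degrees=True)
    return t,R
res=least_squares(lambda p:np.concatenate([fk(q,p)[0]-x for q,x in D]),[.15,0,.117,.4,.35,0,.25,0])
P=res.x
if __name__=="__main__":
    np.set_printoptions(precision=3,suppress=True)
    print(P,np.abs(res.fun).max()); print(fk(D[-1][0],P)[1].as_matrix())
E
python3 fk.py
```

```text
[ 0.13  -0.     0.116  0.537  0.351  0.103  0.258  0.001] 0.00013762691334412436
[[-0.196 -0.948  0.25 ]
 [-0.976  0.214  0.047]
 [-0.098 -0.235 -0.967]]
```

```bash
cat > sim.py <<'E'
from fk import *
LO=np.array([-178.18,-50.72,12.68,-81.47,9.98,-165.26]);HI=np.array([178.18,133.34,142.11,261.47,163.14,165.26])
C=Ro.from_matrix([[0,1,0],[-1,0,0],[0,0,1]])
def F(q):
    t,R=fk(q,P); return t,R*C
def ik(q0,t,R,w=.2):
    def f(q):
        a,B=F(q); return np.concatenate([a-t,w*(R.inv()*B).as_rotvec(),1e-5*(q-q0)/57])
    return least_squares(f,np.clip(q0,LO+.01,HI-.01),bounds=(LO,HI)).x
def run(q,rows,w=.2):
    for s in rows:
        t,R=F(q); q=ik(q,t+R.apply(np.array(s[:3])/100),R*Ro.from_rotvec([0,0,s[3]]),w)
    return q
if __name__=="__main__":
    np.set_printoptions(precision=3,suppress=True)
    print(F(D[-1][0])[1].as_matrix())
    for w in(.05,.2,.5):
        q=ik(np.array([3,0,60,0,110,-70.]),[.46,.24,.4386],Ro.from_matrix([[-.978,.208,0],[.208,.978,0],[0,0,-1]]))
        q=run(q,[(-2.9,0,-2.9,0)]*8,w); print(w,q,F(q)[0],F(q)[1].as_matrix()[:,2])
        q=run(q,[(-4,0,0,0)]*8,w); print(w,q,F(q)[0],F(q)[1].as_matrix()[:,2])
E
python3 sim.py
```

```text
[[ 0.948 -0.196  0.25 ]
 [-0.214 -0.976  0.047]
 [ 0.235 -0.098 -0.967]]
0.05 [ -0.33   19.871  12.68   13.35  104.307 110.388] [0.629 0.171 0.691] [ 0.663  0.22  -0.716]
0.05 [-13.689  22.402  12.68   36.335  42.004  98.573] [0.745 0.044 0.932] [0.937 0.18  0.298]
0.2 [  1.332  23.069  12.68    8.441 118.295 109.161] [0.606 0.165 0.619] [ 0.427  0.139 -0.894]
0.2 [-10.996  25.696  12.68   22.101  78.323 101.821] [0.774 0.066 0.721] [ 0.892  0.202 -0.405]
0.5 [  3.068  27.665  12.68    2.396 132.955 106.817] [0.577 0.156 0.551] [ 0.114  0.037 -0.993]
0.5 [ -5.769  36.998  12.68    5.829 113.94   99.495] [0.74  0.067 0.461] [ 0.287  0.064 -0.956]
```

```bash
sed -i 's/\[\[0,1,0\],\[-1,0,0\]/[[0,-1,0],[1,0,0]/' sim.py; cat > scan.py <<'E'
from sim import *
np.set_printoptions(precision=3,suppress=True)
w=.7
q=ik(np.array([3,0,60,0,110,-70.]),[.46,.24,.4386],Ro.from_matrix([[-.978,.208,0],[.208,.978,0],[0,0,-1]]))
q=run(q,[(-2.9,0,-2.9,0)]*8,w); print(q,F(q)[0],F(q)[1].as_matrix()[:,2])
q=run(q,[(-4,0,0,0)]*8,w); print(q,F(q)[0],F(q)[1].as_matrix()[:,2])
# untilt scan: tool tilted along -12deg by .42
zt=np.array([.4*.978,-.4*.21,-.9165]); x=np.array([-.978,.208,0]);x-=zt*(x@zt);x/=np.linalg.norm(x)
R=Ro.from_matrix(np.c_[x,np.cross(zt,x),zt])
out=[]
for az in (-60,-45,-30,-15,0,15,30):
  for r in (.3,.4):
    for z in (.2,.3):
      a=np.radians(az); t=np.array([r*np.cos(a),r*np.sin(a),z])
      q=ik(np.array([az-20,0,90,0,80,-90.]),t,R,.7)
      e=np.linalg.norm(F(q)[0]-t)
      for nm,d in (("in",[-np.cos(a),-np.sin(a),0]),("dn",[0,0,-1]),("indn",[-.7*np.cos(a),-.7*np.sin(a),-.7]),("up",[0,0,1])):
        q2=q
        for i in range(8):
            t0,R0=F(q2); q2=ik(q2,t0+.04*np.array(d),R0,w)
            if F(q2)[0][2]<.16: break
        z2=F(q2)[1].as_matrix()[:,2]
        out.append((np.hypot(z2[0],z2[1]),az,r,z,nm,round(e,3),q2,F(q2)[0],z2))
out.sort(key=lambda o:o[0])
for o in out[:12]: print(*o)
E
python3 scan.py
```

```text
[  3.33   28.515  12.68    1.295 135.262 -73.713] [0.573 0.155 0.541] [ 0.061  0.019 -0.998]
[ -5.089  39.479  12.68    3.063 119.379 -81.348] [0.728 0.065 0.424] [ 0.15   0.033 -0.988]
0.2984648110723621 -60 0.3 0.2 in 0.086 [ -55.289  -42.508  123.093   10.093   85.259 -129.146] [0.169 0.041 0.236] [ 0.281 -0.1   -0.954]
0.3041659849018531 -60 0.4 0.2 in 0.058 [ -92.634  -38.46   122.258   17.069   91.338 -165.26 ] [ 0.191 -0.055  0.241] [ 0.289 -0.093 -0.953]
0.30887716291099465 -45 0.3 0.2 in 0.038 [ -50.07   -42.237  124.936    9.052   81.737 -125.683] [0.165 0.048 0.225] [ 0.291 -0.105 -0.951]
0.30942504610114885 -60 0.3 0.3 in 0.067 [ -64.895  -42.452  108.723   13.492  101.077 -135.318] [0.183 0.026 0.329] [ 0.296 -0.091 -0.951]
0.31043444831116346 -15 0.3 0.3 in 0.0 [ -69.312  -42.794  112.965   14.265   98.153 -143.324] [0.186 0.017 0.302] [ 0.296 -0.093 -0.951]
0.3119171157187131 -30 0.3 0.3 in 0.0 [ -66.648  -42.74   112.052   13.811   98.342 -140.003] [0.185 0.023 0.308] [ 0.298 -0.093 -0.95 ]
0.31192665999968755 -45 0.3 0.3 in 0.016 [ -63.698  -42.627  110.548   13.178   99.037 -135.965] [0.182 0.028 0.317] [ 0.298 -0.094 -0.95 ]
0.31921502609186136 -30 0.3 0.2 in 0.0 [ -46.989  -41.807  127.123    8.532   78.115 -124.104] [0.163 0.052 0.212] [ 0.3   -0.109 -0.948]
0.31934485525830886 -60 0.3 0.3 indn 0.067 [ -81.883  -23.373  137.801   19.675   58.852 -165.26 ] [ 0.204 -0.071  0.14 ] [ 0.305 -0.096 -0.948]
0.3207229927053194 -60 0.4 0.3 indn 0.035 [ -79.55    -9.565  130.321   21.084   52.318 -165.26 ] [ 0.223 -0.16   0.148] [ 0.307 -0.094 -0.947]
0.3213798704240327 -60 0.3 0.2 indn 0.086 [ -79.597   -9.823  128.884   20.618   53.727 -165.26 ] [ 0.224 -0.166  0.155] [ 0.306 -0.097 -0.947]
0.322624168100472 -45 0.4 0.2 in 0.003 [ -90.557  -40.409  124.897   17.989   89.887 -165.26 ] [ 0.197 -0.037  0.227] [ 0.308 -0.096 -0.947]
```

```bash
cat > plan.py <<'E'
from sim import *
np.set_printoptions(precision=3,suppress=True)
w=.65
q0=np.array(D[-1][0]); t0,R0=F(q0)
R1=R0*Ro.from_rotvec([0,0,1.5]); q=ik(q0,t0,R1,w); print("turn+1.5",q)
for az in(-70,-85,-100,-115):
  a=np.radians(az); u=np.array([np.cos(a),np.sin(a),0])
  p=np.array([.55*u[0],.55*u[1],.5]); 
  q1=q
  for k in np.linspace(0,1,9)[1:]:
      b=np.radians(-35.6+(az+35.6)*k); rr=.28+.27*k; q1=ik(q1,[rr*np.cos(b),rr*np.sin(b),.173+.327*k],R1,w)
  e=np.linalg.norm(F(q1)[0]-p)
  for nm,d in(("out",u),("upout",.7*u+[0,0,.7])):
    q2=q1;l=[]
    for i in range(16):
        t,R=F(q2);q2=ik(q2,t+.04*d,R,w);z=F(q2)[1].as_matrix()[:,2]
        if i%2: l.append(z[:2].round(3).tolist())
    print(az,nm,round(e,4),q1.round(0),l,F(q2)[0])
E
python3 plan.py
```

```text
turn+1.5 [-76.366  -7.036 121.968  16.27   65.176 -75.265]
-70 out 0.0 [-89.  20.  36.  18. 126. -71.] [[0.25, 0.047], [0.261, 0.026], [0.272, 0.001], [0.285, -0.026], [0.297, -0.055], [0.31, -0.086], [0.323, -0.119], [0.335, -0.152]] [ 0.316 -0.798  0.278]
-70 upout 0.0 [-89.  20.  36.  18. 126. -71.] [[0.254, 0.04], [0.269, 0.012], [0.285, -0.017], [0.301, -0.046], [0.317, -0.076], [0.333, -0.106], [0.349, -0.137], [0.365, -0.168]] [ 0.253 -0.605  0.557]
-85 out 0.0 [-104.   22.   32.   18.  131.  -85.] [[0.251, 0.044], [0.256, 0.02], [0.262, -0.007], [0.267, -0.036], [0.272, -0.067], [0.277, -0.1], [0.282, -0.134], [0.286, -0.17]] [ 0.099 -0.839  0.271]
-85 upout 0.0 [-104.   22.   32.   18.  131.  -85.] [[0.253, 0.036], [0.261, 0.006], [0.27, -0.025], [0.278, -0.056], [0.286, -0.088], [0.295, -0.12], [0.303, -0.153], [0.311, -0.187]] [ 0.088 -0.636  0.549]
-100 out 0.0 [-118.   24.   28.   16.  135.  -99.] [[0.25, 0.04], [0.25, 0.016], [0.248, -0.011], [0.246, -0.04], [0.244, -0.071], [0.24, -0.104], [0.236, -0.138], [0.231, -0.174]] [-0.12  -0.821  0.263]
-100 upout 0.0 [-118.   24.   28.   16.  135.  -99.] [[0.251, 0.032], [0.251, 0.002], [0.252, -0.028], [0.252, -0.059], [0.252, -0.09], [0.252, -0.123], [0.253, -0.156], [0.252, -0.19]] [-0.078 -0.623  0.541]
-115 out 0.0 [-132.   27.   25.   14.  140. -114.] [[0.247, 0.037], [0.241, 0.014], [0.233, -0.01], [0.224, -0.037], [0.214, -0.066], [0.202, -0.096], [0.19, -0.128], [0.176, -0.161]] [-0.325 -0.749  0.256]
-115 upout 0.0 [-132.   27.   25.   14.  140. -114.] [[0.246, 0.03], [0.239, 0.003], [0.232, -0.025], [0.225, -0.053], [0.218, -0.083], [0.21, -0.113], [0.202, -0.143], [0.193, -0.175]] [-0.234 -0.568  0.534]
```

```bash
python3 -m crank '[8.5,0,0,-2.5,0.12, 8.5,0,0,-2.5,0.12, 8.5,0,0,-2.5,0.12, 8.5,0,0,-2.5,0.12, 8.5,0,0,-2.5,0.12, 8.5,0,0,-2.5,0.12, 8.5,0,0,-2.5,0.12, 8.5,0,0,-2.5,0.12]'; cat >> h.py <<'E'
def go(target,turn=0.,n=8):
    "tool shift (cm) per row for a straight move to world target over n rows, with no turn"
    s=env.observe();R=np.array(s["tool_rot"]);d=R.T@(np.array(target)-np.array(s["position"]))*100
    print("q",np.round(s["q"],1),"t",s["time_s"]);print("shift",d.round(2),"row",(d/n).round(3))
E
python3 - <<'E'
from h import *
im=shot("wrist","w1"); go([-.05,-.45,.5])
E
```

```text
time_s: 7.1
position: [0.1775, -0.171, 0.3687]
tool_rot: [[-0.379, 0.891, 0.25], [0.924, 0.38, 0.048], [-0.053, 0.25, -0.967]]
ft_force: [0.1, -0.9, 0.2]
grip_width: 0.0847
gripper_force: 0.0
q [ -91.6  -20.2   95.8   15.1  106.7 -109.8] t 7.15
shift [-17.98 -27.52 -19.2 ] row [-2.248 -3.44  -2.399]
```

View pics/w1.png

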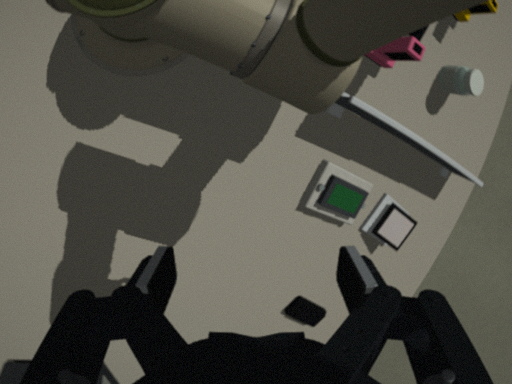

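The wrist view shows the cell at (342,197), the tile at (395,225), the divider top edge from (345,97) to (482,185) and the mouse at (305,310). The right side is clear at height, so I can add sideways tilt there.

My plan uses the turn about the tool's own axis. I grip the probe with the tool tilted about 0.22 rad, so a half turn tilts the probe by about 0.43 rad, and turning back makes it upright again.

```bash
python3 -m crank '[8.5,-1.9,-3,-2,0, 8.5,-1.9,-3,-2,0, 8.5,-1.9,-3,-2,0, 8.5,-1.9,-3,-2,0, 8.5,-1.9,-3,-2,0, 8.5,-1.9,-3,-2,0, 8.5,-1.9,-3,-2,0, 8.5,-1.9,-3,-2,0]'
cat > p2.py <<'E'
from sim import *
from h import env
np.set_printoptions(precision=3,suppress=True)
s=env.observe();q=np.array(s["q"]);print(q,s["position"],F(q)[0],F(q)[1].as_matrix()[:,2])
for az in(-100,-105,-110,-120):
  a=np.radians(az); d=np.array([.7*np.cos(a),.7*np.sin(a),.7]);q2=q;l=[]
  v=(F(q)[1].inv().apply(d)*4)
  for i in range(16):
    q2=run(q2,[(*v,0)],.65);
    if i%3==0: l.append(F(q2)[1].as_matrix()[:2,2].round(3).tolist())
  print(az,v,l,F(q2)[0],q2)
E
python3 p2.py
```

```text
time_s: 7.82
position: [-0.019, -0.413, 0.4703]
tool_rot: [[-0.384, 0.888, 0.251], [0.922, 0.385, 0.048], [-0.054, 0.25, -0.967]]
ft_force: [0.5, 0.0, 0.6]
grip_width: 0.0852
gripper_force: 0.0
[-116.861    5.967   59.023   14.04   123.399 -132.995] [-0.019 -0.413  0.47 ] [-0.019 -0.413  0.47 ] [ 0.251  0.048 -0.967]
-100 [-2.506 -0.793 -2.961] [[0.251, 0.048], [0.252, 0.046], [0.258, 0.006], [0.263, -0.036], [0.268, -0.081], [0.272, -0.126]] [-0.05  -0.555  0.586] [-115.64    25.016   12.68    27.365  139.219 -115.985]
-105 [-2.366 -0.985 -3.019] [[0.251, 0.048], [0.252, 0.046], [0.257, 0.006], [0.261, -0.036], [0.264, -0.08], [0.266, -0.125]] [-0.077 -0.548  0.585] [-118.461   25.047   12.68    27.206  140.031 -118.836]
-110 [-2.208 -1.164 -3.074] [[0.251, 0.048], [0.252, 0.046], [0.256, 0.007], [0.258, -0.035], [0.26, -0.078], [0.26, -0.123]] [-0.104 -0.54   0.585] [-121.284   25.036   12.68    26.999  140.906 -121.72 ]
-120 [-1.848 -1.477 -3.175] [[0.251, 0.048], [0.251, 0.047], [0.254, 0.009], [0.254, -0.032], [0.252, -0.073], [0.249, -0.116]] [-0.155 -0.517  0.585] [-126.927   24.885   12.68    26.422  142.83  -127.597]
```

```bash
python3 -m crank '[8.5,1.45,-3.3,-0.95,0, 8.5,1.45,-3.3,-0.95,0, 8.5,1.45,-3.3,-0.95,0, 8.5,1.45,-3.3,-0.95,0, 8.5,-1.85,-1.48,-3.18,0, 8.5,-1.85,-1.48,-3.18,0, 8.5,-1.85,-1.48,-3.18,0, 8.5,-1.85,-1.48,-3.18,0]'
python3 p2.py
```

```text
time_s: 8.48
position: [-0.211, -0.487, 0.5555]
tool_rot: [[-0.382, 0.888, 0.256], [0.922, 0.384, 0.044], [-0.059, 0.253, -0.966]]
ft_force: [-8.6, -2.9, 5.3]
grip_width: 0.0853
gripper_force: 0.0
[-130.956   27.927   12.644   19.09   149.819 -138.189] [-0.211 -0.487  0.555] [-0.211 -0.487  0.556] [ 0.256  0.044 -0.966]
-100 [-2.523 -0.781 -2.95 ] [[0.254, 0.032], [0.248, -0.006], [0.243, -0.047], [0.238, -0.09], [0.234, -0.135], [0.23, -0.18]] [-0.139 -0.541  0.587] [-124.573   24.804   12.68    26.067  138.402 -125.605]
-105 [-2.383 -0.972 -3.009] [[0.254, 0.032], [0.248, -0.007], [0.241, -0.047], [0.235, -0.09], [0.229, -0.135], [0.223, -0.18]] [-0.165 -0.533  0.585] [-127.262   24.982   12.68    25.85   138.891 -128.426]
-110 [-2.227 -1.151 -3.066] [[0.254, 0.032], [0.247, -0.007], [0.24, -0.047], [0.233, -0.09], [0.225, -0.134], [0.217, -0.179]] [-0.191 -0.523  0.584] [-129.961   25.124   12.68    25.596  139.443 -131.281]
-120 [-1.868 -1.465 -3.17 ] [[0.254, 0.032], [0.246, -0.006], [0.237, -0.046], [0.227, -0.088], [0.216, -0.13], [0.205, -0.173]] [-0.239 -0.498  0.581] [-135.372   25.301   12.68    24.955  140.725 -137.09 ]
```

```bash
python3 -m crank '[8.5,-1.5,-1.2,-2.5,0, 8.5,-1.5,-1.2,-2.5,0, 8.5,-1.5,-1.2,-2.5,0, 8.5,-1.5,-1.2,-2.5,0, 8.5,-1.5,-1.2,-2.5,0, 8.5,-1.5,-1.2,-2.5,0, 8.5,-1.5,-1.2,-2.5,0, 8.5,-1.5,-1.2,-2.5,0]'
python3 p2.py | head -3; python3 -c "
from h import *
go([.05,-.3,.4]); go([.3,0.12,.38])"
```

```text
time_s: 9.15
position: [-0.2269, -0.5007, 0.5588]
tool_rot: [[-0.359, 0.904, 0.23], [0.923, 0.381, -0.056], [-0.138, 0.192, -0.972]]
ft_force: [-0.0, 0.7, -0.8]
grip_width: 0.085
gripper_force: 0.0
[-132.491   27.406   12.681   21.07   144.782 -137.773] [-0.227 -0.501  0.559] [-0.227 -0.5    0.559] [ 0.23  -0.056 -0.972]
-100 [-2.757 -0.951 -2.679] [[0.227, -0.069], [0.218, -0.111], [0.21, -0.156], [0.202, -0.202], [0.195, -0.25], [0.188, -0.298]] [-0.152 -0.562  0.599] [-125.385   24.114   12.68    26.007  131.972 -126.311]
-105 [-2.622 -1.147 -2.736] [[0.227, -0.069], [0.218, -0.112], [0.209, -0.156], [0.199, -0.203], [0.19, -0.25], [0.181, -0.298]] [-0.178 -0.554  0.597] [-128.134   24.302   12.68    26.278  132.438 -128.801]
q [-132.5   27.4   12.7   21.1  144.8 -137.8] t 9.15
shift [10.77 29.63 20.68] row [1.346 3.704 2.585]
q [-132.5   27.4   12.7   21.1  144.8 -137.8] t 9.15
shift [40.82 67.85 26.04] row [5.103 8.481 3.255]
```

```bash
python3 -m crank '[8.5,1.15,3.2,2.2,0, 8.5,1.15,3.2,2.2,0, 8.5,1.15,3.2,2.2,0, 8.5,1.15,3.2,2.2,0, 8.5,1.15,3.2,2.2,0, 8.5,1.15,3.2,2.2,0, 8.5,1.15,3.2,2.2,0, 8.5,1.15,3.2,2.2,0]'
python3 -c "
from h import *
go([.27,-.14,.38])"
```

```text
time_s: 9.82
position: [0.0019, -0.3364, 0.4324]
tool_rot: [[-0.358, 0.905, 0.231], [0.923, 0.38, -0.058], [-0.14, 0.193, -0.971]]
ft_force: [1.0, -0.4, 0.5]
grip_width: 0.0847
gripper_force: 0.0
q [-121.3   -6.4   77.2   14.3  112.8 -138.1] t 9.8167
shift [ 9.26 30.7  10.17] row [1.158 3.838 1.271]
```

```bash
python3 -m crank '[8.5,1.1,3.7,1.2,0, 8.5,1.1,3.7,1.2,0, 8.5,1.1,3.7,1.2,0, 8.5,1.1,3.7,1.2,0, 8.5,1.1,3.7,1.2,0, 8.5,1.1,3.7,1.2,0, 8.5,1.1,3.7,1.2,0, 8.5,1.1,3.7,1.2,0]'
python3 -c "
from h import *
go([.42,.15,.35],n=10)"
```

```text
time_s: 10.48
position: [0.2395, -0.1648, 0.3901]
tool_rot: [[-0.358, 0.904, 0.234], [0.923, 0.38, -0.059], [-0.142, 0.195, -0.971]]
ft_force: [-0.9, -0.9, -0.1]
grip_width: 0.0851
gripper_force: 0.0
q [-70.1 -17.7  91.6  11.6  98.  -89.6] t 10.4833
shift [23.17 27.51  6.26] row [2.317 2.751 0.626]
```

```bash
python3 -m crank '[8.5,2.6,3.05,0.7,0, 8.5,2.6,3.05,0.7,0, 8.5,2.6,3.05,0.7,0, 8.5,2.6,3.05,0.7,0, 8.5,2.6,3.05,0.7,0, 8.5,2.6,3.05,0.7,0, 8.5,2.6,3.05,0.7,0, 8.5,2.6,3.05,0.7,0]'
python3 -m crank '[8.5,0,0,0,-0.124, 8.5,0,0,0,-0.124, 8.5,0,0,0,-0.124, 8.5,0,0,0,-0.124, 8.5,0,0,0,-0.124, 8.5,0,0,0,-0.124, 8.5,0,0,0,-0.124, 8.5,0,0,0,-0.124]'
python3 - <<'E'
from h import *
np.set_printoptions(precision=3,suppress=True)
im=shot("wrist","w2"); s=env.observe(); print(s["q"],s["position"])
for q in ["probe_grip","dock_floor"]:
    for r in spotter.look_for(im,q)[:3]:
        uv=np.array(r["at"])*[512,384]; print(q,r["score"],uv)
print("expect top",proj(im,[.463,.241,.138]),"nose",proj(im,[.463,.241,.01]))
go([.46,.24,.30])
E
```

```text
time_s: 11.15
position: [0.3742, 0.0685, 0.3607]
tool_rot: [[-0.357, 0.904, 0.233], [0.924, 0.379, -0.054], [-0.137, 0.196, -0.971]]
ft_force: [0.6, -1.9, 0.6]
grip_width: 0.0849
gripper_force: 0.0
time_s: 11.82
position: [0.3738, 0.0666, 0.3605]
tool_rot: [[-0.954, 0.19, 0.232], [0.183, 0.982, -0.053], [-0.237, -0.009, -0.971]]
ft_force: [0.0, -1.3, -0.6]
grip_width: 0.0851
gripper_force: 0.0
[ -6.908  -6.357  88.376  -1.446  84.319 -86.465] [0.374 0.067 0.36 ]
probe_grip 0.94 [288.717 125.491]
probe_grip 0.79 [378.112 144.192]
probe_grip 0.72 [426.189 196.493]
dock_floor 0.98 [354.918 109.517]
expect top [394.751 162.078] nose [366.216 128.978]
q [ -6.9  -6.3  88.4  -1.5  84.3 -85.5] t 11.9667
shift [-3.48 18.75  6.91] row [-0.435  2.344  0.864]
```

View pics/w2.png

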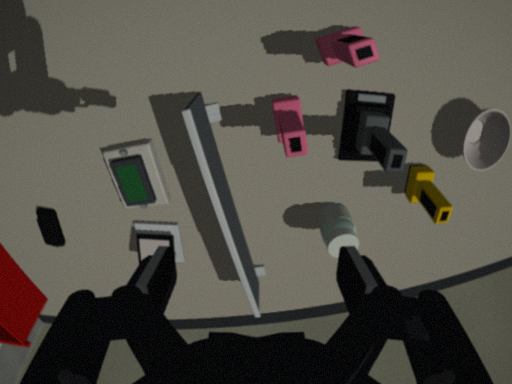

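The wrist view shows the probe top at (397,159), close to the predicted (395,162), in the black dock at (366,125). The cell is at (132,180) and the tile at (157,248). Moving above the probe now.

```bash
python3 -m crank '[8.5,-0.4,2.4,1.4,0, 8.5,-0.4,2.4,1.4,0, 8.5,-0.4,2.4,1.4,0, 8.5,-0.4,2.4,1.4,0, 8.5,-0.4,2.4,1.4,0, 8.5,-0.4,2.4,1.4,0, 8.5,-0.4,2.4,1.4,0, 8.5,0,0,0,0]'
python3 - <<'E'
from h import *
np.set_printoptions(precision=3,suppress=True)
im=shot("wrist","w3"); s=env.observe(); print(s["position"],s["tool_rot"])
o=im["color"][:,:,::-1].copy()
for p in [(.463,.241,.138),(.463,.241,.01)]: print(proj(im,p))
t=np.array([.978,-.208,0]);n=np.array([.208,.978,0]);c=np.array([.463,.240,.138])
for a,b in((1,1),(1,-1),(-1,-1),(-1,1)):
    u=proj(im,c+a*.018*t+b*.015*n); cv2.circle(o,(int(round(u[0])),int(round(u[1]))),1,(0,0,255),-1)
    u=proj(im,[.461,.241,.01]+a*.065*t+b*.045*n); cv2.circle(o,(int(round(u[0])),int(round(u[1]))),1,(0,255,255),-1)
o=cv2.resize(o[60:260,180:440],None,fx=3,fy=3,interpolation=cv2.INTER_NEAREST); cv2.imwrite("pics/w3z.png",o)
E
```

```text
time_s: 12.63
position: [0.4561, 0.2235, 0.2668]
tool_rot: [[-0.954, 0.198, 0.226], [0.191, 0.98, -0.053], [-0.231, -0.007, -0.973]]
ft_force: [-0.8, 0.3, -0.4]
grip_width: 0.0847
gripper_force: 0.0
[0.456 0.222 0.268] [[-0.954  0.197  0.226]
 [ 0.19   0.98  -0.053]
 [-0.232 -0.007 -0.973]]
[277.854 154.903]
[271.951 114.231]
```

View pics/w3z.png

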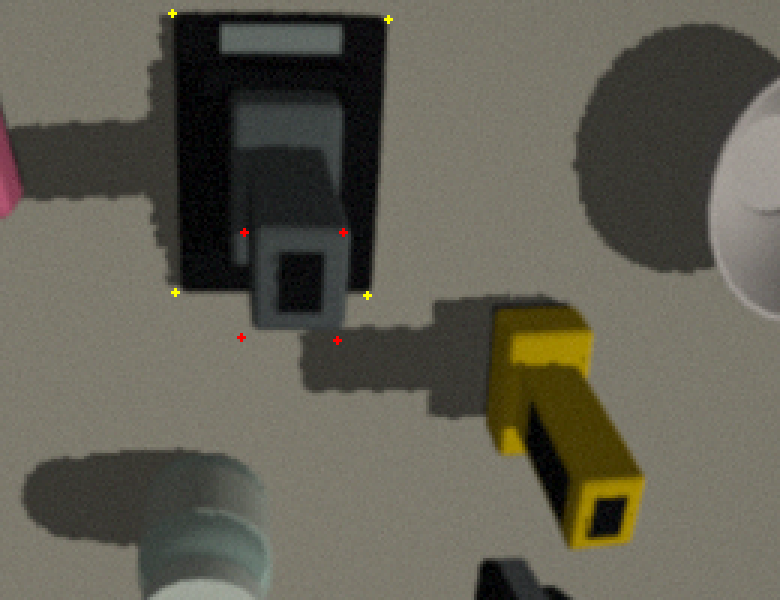

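The probe top centre is about 3 px right of and 3 px above the prediction, so it is at about (0.460, 0.243). The yaw matches. Descending.

```bash
python3 -m crank '[8.5,-0.4,2.1,0.1,0, 8.5,0.7,0,3,0, 8.5,0.7,0,3,0, 8.5,0.7,0,3,0, 8.5,0.7,0,3,0, 8.5,0.7,0,3,0, 8.5,0.5,0.1,2,0, 8.5,0.35,0,1.2,0]'
python3 -m crank '[8.5,0,0,0,0, 3,0,0,0,0, 1,0,0,0,0, 1,0,0,0,0, 1,0,0,0,0, 1,0,0,0,0, 1,0,0,0,0, 1,0,0,0,0]' 60
python3 -c "
from h import *
s=env.observe();print(s['position'],s['tool_rot'],s['q'])"
```

```text
time_s: 13.35
position: [0.4632, 0.2395, 0.0806]
tool_rot: [[-0.953, 0.199, 0.227], [0.192, 0.98, -0.054], [-0.233, -0.008, -0.972]]
ft_force: [-0.2, 0.6, -0.4]
grip_width: 0.0853
gripper_force: 0.0
time_s: 14.02
position: [0.4639, 0.2405, 0.0831]
tool_rot: [[-0.953, 0.196, 0.23], [0.189, 0.981, -0.053], [-0.236, -0.007, -0.972]]
ft_force: [-1.0, -0.2, 5.5]
grip_width: 0.0291
gripper_force: 57.7
[0.46391342 0.24046698 0.08307817] [[-0.9532873   0.19564516  0.23014408]
 [ 0.18857299  0.98065185 -0.05255647]
 [-0.23597364 -0.00670246 -0.97173634]] [ 17.87933566  25.39955994  98.70548662  -9.9083789   44.53170992
 -54.50264857]
```

```bash
python3 -m crank '[1,-0.12,0,-0.5,0, 1,-0.25,0,-1,0, 1,-0.5,0,-2,0, 1,-0.7,0,-2.9,0, 1,-0.9,0,-3.7,0, 1,-0.9,0,-3.7,0, 1,-0.9,0,-3.7,0, 1,-0.9,0,-3.7,0]'
cat > nose.py <<'E'
from h import *
np.set_printoptions(precision=3,suppress=True)
T=shot("top");S=shot("scene");s=env.observe()
R=np.array(s["tool_rot"]);p=np.array(s["position"]);print(p,R,s["q"],s["time_s"],s["gripper_force"])
for n in("top","scene"):
    im=T if n=="top" else S
    # predicted probe box in the grasp frame
    g=np.load("grasp.npz"); Rp=R@g["R"]; nose=p+R@g["n"]
    o=cv2.resize(np.ascontiguousarray(im["color"][:,:,::-1]),None,fx=4,fy=4,interpolation=cv2.INTER_CUBIC)
    for lx,ly,z,c in((.035,.022,0,(0,0,255)),(.035,.022,.038,(0,255,255)),(.018,.015,.128,(0,255,0))):
        pts=[proj(im,nose+Rp@np.array([a*lx,b*ly,z])) for a,b in((1,1),(1,-1),(-1,-1),(-1,1))]
        cv2.polylines(o,[np.int32((np.array(pts)+.5)*4-.5)],True,c,1)
    c=np.int32(proj(im,nose+Rp@np.array([0,0,.06]))*4)
    x0=np.clip(c[0]-195,0,2048-390);y0=np.clip(c[1]-195,0,1536-390)
    o=o[y0:y0+390,x0:x0+390]
    if n=="top": A=o
    else: cv2.imwrite("pics/nose.png",np.hstack([A,o]))
print("nose",nose,"axis",Rp[:,2])
E
python3 - <<'E'
from h import *
# grasp frame: probe upright at (.460,.243), yaw -11.5deg, tool as at closing
R=np.array([[-.9533,.1956,.2301],[.1886,.9807,-.0526],[-.2360,-.0067,-.9717]]);p=np.array([.4639,.2405,.0831])
# y must be parallel with tool y
yaw=np.arctan2(-.1956,.9807);Rp=np.array([[np.cos(yaw),-np.sin(yaw),0],[np.sin(yaw),np.cos(yaw),0],[0,0,1]])
np.savez("grasp.npz",R=R.T@Rp,n=R.T@(np.array([.460,.2415,.010])-p))
E
python3 nose.py
```

```text
time_s: 14.68
position: [0.4635, 0.2417, 0.3025]
tool_rot: [[-0.954, 0.196, 0.228], [0.188, 0.981, -0.053], [-0.234, -0.007, -0.972]]
ft_force: [0.3, 0.9, -2.8]
grip_width: 0.0291
gripper_force: 58.1
[0.466 0.242 0.307] [[-0.951  0.195  0.239]
 [ 0.189  0.981 -0.049]
 [-0.244 -0.002 -0.97 ]] [ 18.029  11.958  77.37   -7.091  78.412 -60.033] 14.7833 58.32077085971832
nose [0.463 0.244 0.234] axis [-0.009 -0.003  1.   ]
```

View pics/nose.png

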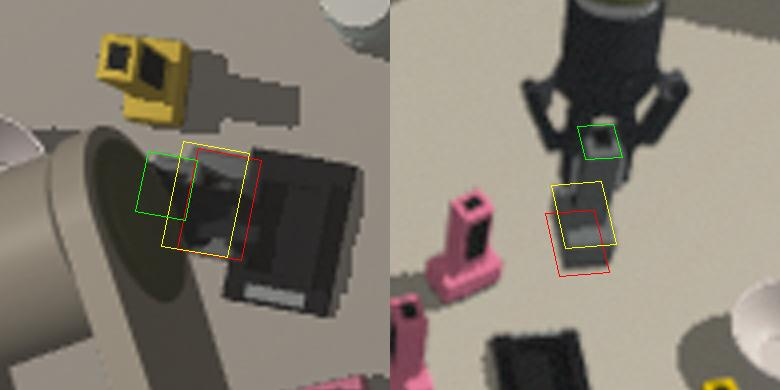

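The overlay of the predicted probe outline on the top and scene views agrees within about 1 image px (~3 mm), so the in-hand model holds. Next I compute the tile approach.

```bash
cat > tile.py <<'E'
from h import *
from sim import ik,F,Ro
np.set_printoptions(precision=3,suppress=True)
s=env.observe();R=np.array(s["tool_rot"]);p=np.array(s["position"]);g=np.load("grasp.npz")
tc=np.array([.641,-.208,.050]);ps=np.radians(-12);zt=np.array([-np.sin(.42)*np.cos(ps),-np.sin(.42)*np.sin(ps),np.cos(.42)])
best=min(np.arange(-3.3,3.3,.02),key=lambda f:np.arccos((R@Ro.from_rotvec([0,0,f]).as_matrix()@g["R"])[:,2]@zt))
R2=R@Ro.from_rotvec([0,0,best]).as_matrix();Rp=R2@g["R"]
print("turn",best,"err",np.arccos(Rp[:,2]@zt))
for h in(.25,.12,.026):
    t=tc+zt*h-R2@g["n"]; q=ik(np.array(s["q"])+[-45,0,0,0,0,130],t,Ro.from_matrix(R2)); print(h,"tcp",t,"q",q,np.linalg.norm(F(q)[0]-t)); 
    if h==.25: go(t)
    d=R2.T@(t-p)*100; print(" shift in turned axes",d)
print("now nose rel tile",(p+R@g["n"]-tc), "nose in tile axes h", (p+R@g["n"]-tc)@zt)
E
python3 tile.py
```

```text
turn 3.140000000000006 err 0.06559762196963252
0.25 tcp [ 0.505 -0.179  0.341] q [-34.929  10.594  73.637   5.587  82.773  66.167] 6.605543585700737e-11
q [ 18.   12.   77.4  -7.1  78.4 -60. ] t 14.7833
shift [-12.48 -40.55  -0.3 ] row [-1.56  -5.068 -0.038]
 shift in turned axes [12.419 40.567 -0.302]
0.12 tcp [ 0.556 -0.19   0.222] q [-32.607  20.092  79.902   5.455  66.862  66.994] 9.29030071012658e-11
 shift in turned axes [14.658 40.618 12.503]
0.026 tcp [ 0.594 -0.198  0.137] q [-31.2    28.462  81.364   5.6    56.945  67.455] 1.4485275890572273e-10
 shift in turned axes [16.278 40.656 21.762]
now nose rel tile [-0.178  0.452  0.184] nose in tile axes h 0.2773315303790228
```

```bash
python3 -m crank '[1,-0.6,-2,0,0, 1,-1.2,-3.9,0,0, 1,-1.2,-3.9,0,0, 1,-1.2,-3.9,0,0, 1,-1.2,-3.9,0,0, 1,-1.2,-3.9,0,0, 1,-1.2,-3.9,0,0, 1,-1.2,-3.9,0,0]'
python3 -m crank '[1,-1.2,-3.9,-0.1,0, 1,-1.2,-3.9,-0.1,0, 1,-1,-3.4,-0.1,0, 1,0,0,0,0.06, 1,0,0,0,0.12, 1,0,0,0,0.12, 1,0,0,0,0.12, 1,0,0,0,0.12]'
python3 -m crank '[1,0,0,0,0.12, 1,0,0,0,0.12, 1,0,0,0,0.12, 1,0,0,0,0.12, 1,0,0,0,0.12, 1,0,0,0,0.12, 1,0,0,0,0.12, 1,0,0,0,0.12]'
python3 -m crank '[1,0,0,0,0.12, 1,0,0,0,0.12, 1,0,0,0,0.12, 1,0,0,0,0.12, 1,0,0,0,0.12, 1,0,0,0,0.12, 1,0,0,0,0.12, 1,0,0,0,0.12]'
python3 -m crank '[1,0,0,0,0.12, 1,0,0,0,0.12, 1,0,0,0,0.12, 1,0,0,0,0.12, 1,0,0,0,0.12, 1,0,0,0,0.08, 1,0,0,0,0, 1,0,0,0,0]'
python3 tile.py; python3 nose.py
```

```text
time_s: 15.45
position: [0.4921, -0.0642, 0.3229]
tool_rot: [[-0.954, 0.196, 0.227], [0.189, 0.981, -0.052], [-0.233, -0.007, -0.972]]
ft_force: [2.2, 1.0, -1.7]
grip_width: 0.0288
gripper_force: 58.5
time_s: 16.12
position: [0.5023, -0.1784, 0.3341]
tool_rot: [[-0.714, 0.663, 0.226], [0.671, 0.74, -0.052], [-0.202, 0.115, -0.973]]
ft_force: [-0.3, 0.5, -1.6]
grip_width: 0.0292
gripper_force: 58.8
time_s: 16.78
position: [0.5023, -0.1783, 0.3342]
tool_rot: [[0.133, 0.965, 0.226], [0.991, -0.125, -0.052], [-0.022, 0.231, -0.973]]
ft_force: [-0.4, 0.8, -1.4]
grip_width: 0.0294
gripper_force: 58.8
time_s: 17.45
position: [0.5023, -0.1783, 0.3342]
tool_rot: [[0.867, 0.444, 0.226], [0.466, -0.883, -0.052], [0.177, 0.15, -0.973]]
ft_force: [0.2, -0.2, -1.6]
grip_width: 0.0292
gripper_force: 58.8
time_s: 18.12
position: [0.5025, -0.1784, 0.3345]
tool_rot: [[0.955, -0.192, 0.227], [-0.185, -0.981, -0.052], [0.233, 0.008, -0.973]]
ft_force: [0.7, 0.8, -1.6]
grip_width: 0.0295
gripper_force: 58.8
turn -0.03999999999999693 err 0.05387346705831416
0.25 tcp [ 0.505 -0.179  0.342] q [-34.651  10.954  72.99    4.968  83.537  64.038] 2.7527754207822824e-08
q [-34.7  10.8  74.3   5.   82.4  66.1] t 18.1167
shift [ 0.44  0.05 -0.61] row [ 0.055  0.007 -0.076]
 shift in turned axes [ 0.435  0.07  -0.612]
0.12 tcp [ 0.557 -0.19   0.223] q [-32.372  20.388  79.233   4.797  67.724  65.007] 5.918141380382447e-10
 shift in turned axes [ 2.826  0.158 12.166]
0.026 tcp [ 0.594 -0.198  0.137] q [-30.99   28.705  80.681   4.881  57.88   65.581] 3.907338380873608e-10
 shift in turned axes [ 4.554  0.222 21.406]
now nose rel tile [-0.103  0.021  0.221] nose in tile axes h 0.24479344514134516
[ 0.503 -0.178  0.335] [[ 0.955 -0.192  0.228]
 [-0.185 -0.981 -0.053]
 [ 0.233  0.008 -0.972]] [-34.74   10.786  74.29    5.003  82.376  66.155] 18.2167 58.832815289497375
nose [ 0.539 -0.187  0.272] axis [-0.445  0.101  0.89 ]
```

View pics/nose.png

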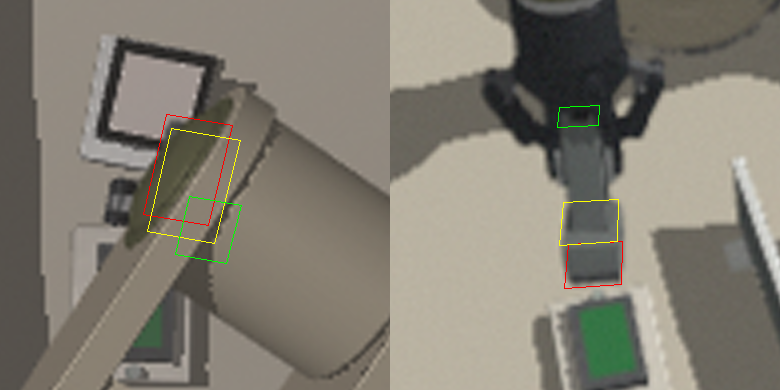

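The overlay agrees again: in the scene crop the seen nose edge (567,283)-(620,280) lies on the predicted one. The probe axis is within about 0.06 rad of the tile normal. Approaching along the normal.

```bash
python3 -m crank '[1,0.3,0.01,1.5,0, 1,0.6,0.03,2.8,0, 1,0.65,0.03,3.05,0, 1,0.65,0.03,3.05,0, 1,0.65,0.03,3.05,0, 1,0.65,0.03,3.05,0, 1,0.5,0.02,2.4,0, 1,0.25,0,1.2,0]'
python3 tile.py | tail -4
```

```text
time_s: 18.88
position: [0.5887, -0.1986, 0.1462]
tool_rot: [[0.955, -0.193, 0.224], [-0.186, -0.981, -0.051], [0.23, 0.007, -0.973]]
ft_force: [-0.5, 0.1, -2.5]
grip_width: 0.029
gripper_force: 58.9
 shift in turned axes [-1.392 -0.207 -8.211]
0.026 tcp [ 0.595 -0.198  0.137] q [-30.948  28.772  80.498   4.855  58.183  66.856] 2.1732437133375372e-08
 shift in turned axes [ 0.366 -0.168  1.023]
now nose rel tile [-0.017  0.001  0.033] nose in tile axes h 0.03672735369988696
```

```bash
python3 -m crank '[1,0.15,-0.05,0.45,0, 1,0.15,-0.05,0.4,0, 1,0,0,0,0, 1,0,0,0,0, 1,0,0,0,0, 1,0,0,0,0, 1,0,0,0,0, 1,0,0,0,0]'
python3 tile.py | tail -2
python3 - <<'E'
from h import *
np.set_printoptions(precision=3,suppress=True)
s=env.observe();R=np.array(s["tool_rot"]);p=np.array(s["position"]);g=np.load("grasp.npz")
S=shot("scene");T=shot("top")
ims=[]
for im in (S,T):
    o=cv2.resize(np.ascontiguousarray(im["color"][:,:,::-1]),None,fx=5,fy=5,interpolation=cv2.INTER_CUBIC)
    Rp=R@g["R"];nose=p+R@g["n"]
    pts=[proj(im,nose+Rp@np.array([a*.035,b*.022,0])) for a,b in((1,1),(1,-1),(-1,-1),(-1,1))]
    cv2.polylines(o,[np.int32((np.array(pts)+.5)*5-.5)],True,(0,0,255),1)
    ps=np.radians(-12);tx=np.array([np.cos(.42)*np.cos(ps),np.cos(.42)*np.sin(ps),np.sin(.42)]);ty=np.array([-np.sin(ps),np.cos(ps),0])
    pts=[proj(im,np.array([.641,-.208,.05])+a*.033*tx+b*.033*ty) for a,b in((1,1),(1,-1),(-1,-1),(-1,1))]
    cv2.polylines(o,[np.int32((np.array(pts)+.5)*5-.5)],True,(0,255,0),1)
    yaw=np.radians(-2);gx=np.array([np.cos(yaw),np.sin(yaw),0]);gy=np.array([-gx[1],gx[0],0])
    pts=[proj(im,np.array([.473,-.187,.042])+a*.037*gx+b*.021*gy) for a,b in((1,1),(1,-1),(-1,-1),(-1,1))]
    cv2.polylines(o,[np.int32((np.array(pts)+.5)*5-.5)],True,(0,255,255),1)
    c=np.int32(proj(im,[.56,-.20,.045])*5); ims.append(o[c[1]-295:c[1]+295,c[0]-195:c[0]+195])
cv2.imwrite("pics/t1.png",np.hstack(ims))
E
```

```text
time_s: 19.55
position: [0.5938, -0.199, 0.1427]
tool_rot: [[0.954, -0.194, 0.229], [-0.187, -0.981, -0.053], [0.235, 0.008, -0.972]]
ft_force: [0.1, 0.4, -2.2]
grip_width: 0.0294
gripper_force: 58.9
 shift in turned axes [-0.093 -0.098  0.57 ]
now nose rel tile [-0.011  0.001  0.03 ] nose in tile axes h 0.031435386690613375
```

View pics/t1.png

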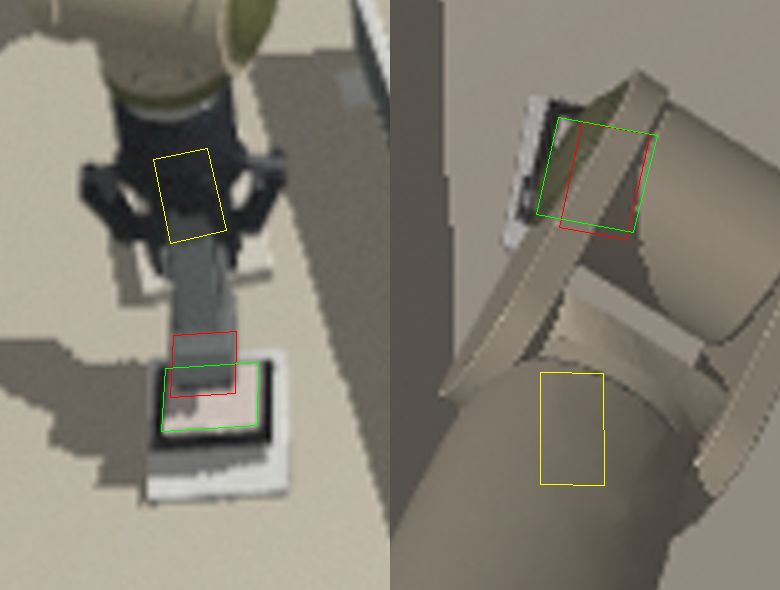

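In this view the green tile outline sits on the white face in the scene crop, about (163-260, 362-430). The nose edge is at about (178-235, 390), centred within about 4 mm. I'll close in 5 mm and hold.

```bash
H='[1,0,0,0,0, 1,0,0,0,0, 1,0,0,0,0, 1,0,0,0,0, 1,0,0,0,0, 1,0,0,0,0, 1,0,0,0,0, 1,0,0,0,0]'
python3 -m crank '[1,0.1,0,0.25,0, 1,0,0,0.25,0, 1,0,0,0,0, 1,0,0,0,0, 1,0,0,0,0, 1,0,0,0,0, 1,0,0,0,0, 1,0,0,0,0]'; python3 tile.py | tail -1
for i in 1 2 3; do python3 -m crank '[1,0,0,0,0, 1,0,0,0,0, 1,0,0,0,0, 1,0,0,0,0, 1,0,0,0,0, 1,0,0,0,0, 1,0,0,0,0, 1,0,0,0,0]'|sed -n '1,2p;4p'; python3 tile.py | tail -1; done
```

```text
time_s: 20.32
position: [0.5959, -0.1994, 0.1376]
tool_rot: [[0.954, -0.194, 0.228], [-0.187, -0.981, -0.053], [0.234, 0.008, -0.972]]
ft_force: [1.0, 0.9, -2.6]
grip_width: 0.0296
gripper_force: 58.9
now nose rel tile [-0.009  0.     0.024] nose in tile axes h 0.02595926449985982
time_s: 20.98
position: [0.5959, -0.1994, 0.1376]
ft_force: [-0.9, -0.2, -2.5]
now nose rel tile [-0.009  0.     0.024] nose in tile axes h 0.025889170123482325
time_s: 21.65
position: [0.5959, -0.1994, 0.1376]
ft_force: [0.2, -0.8, -2.2]
now nose rel tile [-0.009  0.     0.024] nose in tile axes h 0.025906815911311647
time_s: 22.32
position: [0.5959, -0.1994, 0.1375]
ft_force: [0.4, -0.1, -1.7]
now nose rel tile [-0.009  0.     0.024] nose in tile axes h 0.0258842891306814
```

```bash
python3 -m crank '[1,-0.2,0,-1,0, 1,-0.6,-0.03,-2.8,0, 1,-0.7,-0.03,-3.3,0, 1,-0.7,-0.03,-3.3,0, 1,-0.7,-0.03,-3.3,0, 1,-0.7,-0.03,-3.3,0, 1,-0.6,-0.02,-2.8,0, 1,-0.3,0,-1.2,0]'
python3 -m crank '[1,0,0,0,-0.06, 1,0,0,0,-0.12, 1,0,0,0,-0.12, 1,0,0,0,-0.12, 1,0,0,0,-0.12, 1,0,0,0,-0.12, 1,0,0,0,-0.12, 1,0,0,0,-0.12]'|head -1
python3 -m crank '[1,0,0,0,-0.12, 1,0,0,0,-0.12, 1,0,0,0,-0.12, 1,0,0,0,-0.12, 1,0,0,0,-0.12, 1,0,0,0,-0.12, 1,0,0,0,-0.12, 1,0,0,0,-0.12]'|head -1
python3 -m crank '[1,0,0,0,-0.12, 1,0,0,0,-0.12, 1,0,0,0,-0.12, 1,0,0,0,-0.12, 1,0,0,0,-0.12, 1,0,0,0,-0.12, 1,0,0,0,-0.12, 1,0,0,0,-0.12]'
cat > cell.py <<'E'
from h import *
np.set_printoptions(precision=4,suppress=True)
T=shot("top");S=shot("scene");W=shot("wrist")
rs=[]
for n,im,img in(("top",T,cv2.imread("pics/top0.png")),("scene",S,cv2.imread("pics/scene0.png")),("wrist",W,np.ascontiguousarray(W["color"][:,:,::-1]))):
    b,g,r=[img[:,:,i].astype(int) for i in range(3)]
    m=((g-r>25)&(g-b>15)).astype(np.uint8)
    k,l,st,ce=cv2.connectedComponentsWithStats(m)
    if k<2: print(n,"none");continue
    i=1+np.argmax(st[1:,4]);ys,xs=np.nonzero(l==i)
    P=np.array([atz(im,(x,y),.042)[:2] for x,y in zip(xs,ys)]);c=P.mean(0)
    w,v=np.linalg.eigh(np.cov((P-c).T));e=v[:,1]*np.sign(v[0,1])
    print(n,st[i],"centre",c,"yaw",np.degrees(np.arctan2(e[1],e[0])),"size",np.sqrt(12*w))
    if n!="wrist": rs.append(ray(im,ce[i]))
print("tri",*tri(rs))
s=env.observe();print(s["q"],s["time_s"])
E
python3 cell.py
```

```text
time_s: 22.98
position: [0.5044, -0.1779, 0.3363]
tool_rot: [[0.953, -0.194, 0.234], [-0.186, -0.981, -0.057], [0.24, 0.011, -0.971]]
ft_force: [1.9, -0.6, -1.5]
grip_width: 0.0293
gripper_force: 59.0
time_s: 23.65
time_s: 24.32
time_s: 24.98
position: [0.505, -0.178, 0.3319]
tool_rot: [[-0.847, 0.481, 0.229], [0.482, 0.874, -0.053], [-0.226, 0.065, -0.972]]
ft_force: [-1.0, -0.0, -1.9]
grip_width: 0.0293
gripper_force: 59.0
top [307 186  12  22 260] centre [ 0.4726 -0.1881] yaw -1.0870606401583396 size [0.0393 0.0718]
scene [205 191  14  18 195] centre [ 0.473  -0.1861] yaw -1.8830676512335838 size [0.0426 0.0741]
wrist [ 200   62   51   58 1556] centre [ 0.4727 -0.1875] yaw -2.7909692761004563 size [0.0421 0.0741]
tri [ 0.4728 -0.1871  0.042 ] 0.0010361111239760076
[-34.52    11.0523  74.451    4.9597  81.8476 -94.9383] 25.1333
```

```bash
cat > fin.py <<'E'
from h import *
from sim import Ro
import sys
np.set_printoptions(precision=3,suppress=True)
s=env.observe();R=np.array(s["tool_rot"]);p=np.array(s["position"]);g=np.load("grasp.npz")
print(s["time_s"],"nose rel cell mm",(p+R@g["n"]-[.4728,-.1873,.042])*1e3)
for f in map(float,sys.argv[1:]):
    R2=R@Ro.from_rotvec([0,0,f]).as_matrix();Rp=R2@g["R"]
    print(f,"axis",Rp[:,2],"yaw err",np.degrees(np.arctan2(Rp[1,0],Rp[0,0]))+2.5)
    for h in(.06,.011):
        print("  h",h,"shift cm",R2.T@(np.array([.4728,-.1873,.042+h])-R2@g["n"]-p)*100)
E
python3 fin.py -.32 -.4 -.44
```

```text
25.1333 nose rel cell mm [ 30.859  16.487 216.924]
-0.32 axis [0.001 0.    1.   ] yaw err -8.955493737239506
  h 0.06 shift cm [ 6.179 -1.455 14.636]
  h 0.011 shift cm [ 7.329 -1.42  19.399]
-0.4 axis [0.005 0.019 1.   ] yaw err -4.501906212771015
  h 0.06 shift cm [ 6.263 -0.787 14.636]
  h 0.011 shift cm [ 7.407 -0.661 19.399]
-0.44 axis [0.006 0.028 1.   ] yaw err -2.2758154431054027
  h 0.06 shift cm [ 6.285 -0.452 14.636]
  h 0.011 shift cm [ 7.423 -0.279 19.399]
```

```bash
python3 -m crank '[1,0,0,0,-0.11, 1,0,0,0,-0.11, 1,0,0,0,-0.11, 1,0,0,0,-0.11, 1,0.8,-0.1,1.8,0, 1,1.6,-0.1,3.7,0, 1,1.6,-0.1,3.7,0, 1,1.6,-0.1,3.7,0]'
python3 -m crank '[1,0.5,-0.05,1.2,0, 1,0.2,0,0.5,0, 1,0,0,0,0, 1,0,0,0,0, 1,0,0,0,0, 1,0,0,0,0, 1,0,0,0,0, 1,0,0,0,0]' | head -2
python3 fin.py 0
cat > chk.py <<'E'
# fit predicted silhouette of the grey head against scene image without viewing: compare nose rectangle edges
from h import *
np.set_printoptions(precision=2,suppress=True)
s=env.observe();R=np.array(s["tool_rot"]);p=np.array(s["position"]);g=np.load("grasp.npz");S=shot("scene")
Rp=R@g["R"];n=p+R@g["n"];img=cv2.GaussianBlur(cv2.cvtColor(np.array(S["color"]),cv2.COLOR_RGB2GRAY),(3,3),0)
for nm,a,b in(("far bottom (+x)",(1,1),(1,-1)),("far top","",""),):
    if nm=="far top": P=[n+Rp@np.array([.035,.022,.038]),n+Rp@np.array([.035,-.022,.038])]
    else: P=[n+Rp@np.array([a[0]*.035,a[1]*.022,0]),n+Rp@np.array([b[0]*.035,b[1]*.022,0])]
    u,v=proj(S,P[0]),proj(S,P[1]);print(nm,u,v)
c=proj(S,n+Rp@np.array([.035,0,.019]));x,y=np.int32(c.round());print("face centre",c)
print("col",y-14,img[y-14:y+22,x].tolist());print("row",x-18,img[y,x-18:x+19].tolist())
E
python3 chk.py
```

```text
time_s: 25.8
position: [0.4796, -0.1849, 0.1922]
tool_rot: [[-0.97, 0.084, 0.23], [0.074, 0.996, -0.054], [-0.233, -0.036, -0.972]]
ft_force: [1.1, -0.8, -3.2]
grip_width: 0.0293
gripper_force: 59.1
time_s: 26.47
position: [0.4775, -0.1861, 0.1754]
26.4667 nose rel cell mm [ 0.269 -0.369 60.368]
0.0 axis [0.006 0.029 1.   ] yaw err -2.1077467448268408
  h 0.06 shift cm [0.037 0.036 0.028]
  h 0.011 shift cm [1.177 0.213 4.79 ]
far bottom (+x) [216.63 198.55] [204.37 200.5 ]
far top [215.97 193.04] [203.42 195.02]
face centre [210.11 196.81]
col 183 [69, 68, 67, 68, 68, 68, 76, 94, 110, 114, 109, 95, 78, 69, 67, 68, 77, 88, 92, 92, 92, 91, 91, 91, 91, 90, 88, 84, 75, 86, 134, 177, 190, 186, 167, 137]
row 192 [164, 134, 108, 101, 100, 102, 106, 110, 110, 107, 98, 88, 77, 69, 65, 65, 65, 66, 67, 67, 66, 66, 66, 71, 81, 88, 98, 133, 175, 194, 197, 195, 189, 182, 179, 178, 168]
```

```bash
python3 -m crank '[1,0.25,0.05,1,0, 1,0.25,0.05,1,0, 1,0.22,0.04,0.9,0, 1,0.2,0.03,0.8,0, 1,0.13,0.02,0.5,0, 1,0.1,0.02,0.4,0, 1,0,0,0.15,0, 1,0,0,0,0]'
python3 fin.py 0; python3 chk.py
```

```text
time_s: 27.18
position: [0.4772, -0.1857, 0.1258]
tool_rot: [[-0.97, 0.08, 0.228], [0.07, 0.996, -0.053], [-0.232, -0.036, -0.972]]
ft_force: [-1.2, 0.1, -2.1]
grip_width: 0.0293
gripper_force: 59.1
27.1833 nose rel cell mm [-0.112  0.054 10.787]
0.0 axis [0.007 0.028 1.   ] yaw err -2.1043710164547065
  h 0.06 shift cm [-1.151 -0.179 -4.782]
  h 0.011 shift cm [-0.016 -0.005 -0.018]
far bottom (+x) [217.93 205.22] [206.03 207.15]
far top [217.32 200.04] [205.15 202.  ]
face centre [211.62 203.63]
col 190 [69, 69, 68, 68, 67, 68, 76, 94, 110, 115, 110, 94, 76, 68, 66, 70, 79, 86, 87, 86, 80, 78, 98, 129, 141, 143, 154, 148, 127, 129, 152, 172, 178, 178, 178, 178]
row 194 [101, 101, 101, 101, 102, 105, 109, 110, 109, 99, 76, 60, 61, 65, 66, 66, 66, 66, 66, 66, 66, 68, 72, 79, 85, 90, 113, 158, 188, 194, 198, 198, 188, 179, 178, 178, 178]
```

```bash
python3 -m crank '[1,0,0,0,0, 1,0,0,0,0, 1,0,0,0,0, 1,0,0,0,0, 1,0,0,0,0, 1,0,0,0,0, 1,0,0,0,0, 1,0,0,0,0]'; python3 -c "
from h import *
print(env.close_job())"
```

```text
time_s: 27.9
position: [0.4771, -0.1856, 0.1259]
tool_rot: [[-0.97, 0.08, 0.228], [0.07, 0.996, -0.053], [-0.232, -0.036, -0.972]]
ft_force: [-0.1, -0.2, -1.5]
grip_width: 0.0299
gripper_force: 59.1
the job is handed in; nothing more can be done
None
```

I handed the job in at about 28 s without seeing a verdict: by my measurements the probe held about 26 mm off the tile for about 2 s, crossed the divider well above its top edge, and ended hovering about 11 mm over the cell's glass, centred within an estimated 3 mm.

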